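Put three stone holders back on their right stations

TASK

The three steel stone holders were left on the wrong stations: put the tall post holder on the middle of the round turntable, the little vice on the middle of the rail slide with its long side parallel to the rails, and the flat disc holder on the middle of the balance's round pan. Use the empty rubber mat as the waiting place for a holder while you make room. Keep the holders upright, set them down gently without dropping them, and leave the stone box, the loupe and the tweezers where they lie.

Things in the scene. Friction and masses are not known exactly. Their poses are not given: they have to be found in the camera images.
- post_center (a point): Tall post holder (loose, steel, about 0.22 kg): round foot 52 mm wide and 10 mm thick, plain round post 24 mm in diameter from 10 to 70 mm above the underside, cup 30 mm wide above it, clear stone on top; 90 mm tall in all. Point on its axis, 45 mm above its underside (a good height to grip the post); z up. Starts on the balance pan.
- vice_center (a point): Little steel vice (loose, 0.35 kg): oblong base 60 x 40 mm, 16 mm high; two jaws, each 20 long and 40 wide, rise to 44 mm; a clear stone between them tops out at 50 mm; a dark screw head sticks out 10 mm at the +x end. Point at its middle, 22 mm above its underside; x along the long side, y across the 40 mm width (grip here, 8 mm above the point), z up. Starts on the turntable, turned anyhow.
- disc_center (a point): Flat disc holder (loose, steel, about 0.20 kg): disc 58 mm wide and 14 mm thick, eight tiny stones round its top (under 3 mm proud), and a round central knob 24 mm in diameter from 14 to 44 mm above the underside. Point on its axis, 22 mm above its underside; grip the knob 14 mm above this point; z up. Starts on the slide.
- pan_top (a point): Small grey balance (fixed, 123 x 84 mm, display strip at its -x end) with a round steel pan 82 mm wide. Point at the middle of the pan's top face, 26 mm above the bench; the grey casing lies 8 mm lower.
- turntable_top (a point): Round turntable (fixed, does not turn): aluminium disc 92 mm wide on a black base 100 mm wide. Point at the middle of its flat top face, 24 mm above the bench.
- slide_top (a point): Rail slide (fixed, does not move): black oblong carriage 100 x 90 mm with two aluminium rails along its edges, each 6 mm wide and 4 mm high, 78 mm apart inside; an aluminium knob sticks out 14 mm at the +x end. Point at the middle of the black top face between the rails, 22 mm above the bench; x runs along the rails.
- mat_top (a point): Plain black rubber mat (fixed, 110 x 86 mm, long side along x), empty at the start: the waiting place. Point at the middle of its top face, 4 mm above the bench.
- box_center (a point): Stone box, bystander (loose): white box with clear lid, 51 x 43 mm, 26 mm high, lying 100 to 120 mm from the pan's middle. Point at its middle, 13 mm up. Not to be disturbed.
- loupe_center (a point): Folded loupe, bystander (loose): black round lens barrel 30 mm wide with a steel cover beside it, 56 mm long, 18 mm high, lying 100 to 120 mm from the turntable's middle. Point near its middle, 9 mm up. Not to be disturbed.
- tweezers_center (a point): Steel tweezers, bystander (loose): 120 mm long, 5 mm high, lying beyond the mat, 130 to 140 mm from its middle. Point at their middle, x along them. Not to be disturbed.
Things that resemble listed ones, but are neither listed nor needed, are in the scene too. What is shaped like the part that bears vice_center but pink or purple is not meant.

How it is judged:
On the way:
1. one of the three holders stands on the rubber mat (its middle within 35 mm of the mat's middle), upright and let go (((horizontal distance between post_center and mat_top below 0.035 m and z of post_center in the frame of mat_top between 0.039 and 0.051 m and angle between post_center's own z axis and vertical below 0.1 rad and contact force between post_holder and the fingers below 0.1 N) or (horizontal distance between vice_center and mat_top below 0.035 m and z of vice_center in the frame of mat_top between 0.016 and 0.028 m and angle between vice_center's own z axis and vertical below 0.1 rad and contact force between vice_holder and the fingers below 0.1 N) or (horizontal distance between disc_center and mat_top below 0.035 m and z of disc_center in the frame of mat_top between 0.016 and 0.028 m and angle between disc_center's own z axis and vertical below 0.1 rad and contact force between disc_holder and the fingers below 0.1 N))), for 0.2 s.
At the end, for the whole second after the job is handed in: The post holder stands on the turntable, the vice on the slide and the disc holder on the balance pan, each upright on the surface with its middle within 13 mm of the station's middle, the vice's long side within 0.2 rad of the rails, all released and at rest (horizontal distance between post_center and turntable_top below 0.013 m and z of post_center in the frame of turntable_top between 0.039 and 0.051 m and angle between each of post_center, vice_center, disc_center's own z axis and vertical below 0.1 rad and horizontal distance between vice_center and slide_top below 0.013 m and z of vice_center in the frame of slide_top between 0.016 and 0.028 m and horizontal distance between disc_center and pan_top below 0.013 m and z of disc_center in the frame of pan_top between 0.016 and 0.028 m and angle between the x axis of vice_center and the x axis of slide_top, either way round below 0.2 rad and contact force between each of post_holder, vice_holder, disc_holder and the fingers below 0.1 N and linear speed of each of post_holder, vice_holder, disc_holder below 0.02 m/s); the robot touches nothing.
It fails at once if a stone holder is tipped over (angle between any of post_center, vice_center, disc_center's own z axis and vertical above 0.6 rad).
It fails at once if a stone holder is dropped or thrown (moves faster than 0.6 m/s with no finger on it) ((contact force between post_holder and the fingers below 0.1 N and linear speed of post_holder above 0.6 m/s) or (contact force between vice_holder and the fingers below 0.1 N and linear speed of vice_holder above 0.6 m/s) or (contact force between disc_holder and the fingers below 0.1 N and linear speed of disc_holder above 0.6 m/s)).
It fails at once if the stone box, the loupe or the tweezers are pushed more than 30 mm out of place (distance of any of box_center, loupe_center, tweezers_center from where it was at the start of the episode above 0.03 m).
It also fails if it takes over 99 s, if anything falls off the work surface, if the arm or the gripper's body presses on something with over 40 N, if the wrist force passes 120 N, or if a joint passes its speed limit or range.

ROBOT

A 6-joint arm with a two-finger parallel gripper is mounted at the origin on the work surface. World frame = base frame: x ahead of the robot, y to its left, z up, the work surface at z = 0. Lengths are in m, angles in rad, forces in N, time in s.
With the tool pointing down it reaches from about 0.25 to 0.775 m from the base axis. Payload 4 kg.
Tool frame: the origin (TCP) lies between the finger pads; the fingertips stand 25 mm ahead of it and the grasp point (between the pads) lies 6 mm ahead of it (robot.tip_reach is the z of the fingertips in the tool frame, in m); z points along the fingers, y is the line along which they close (so a half turn about z gives the same grasp; the last joint's range is limited). The gripper opens to 94 mm and grips with 3 to 60 N. Pads are 16 mm wide; open, the fingers measure 119 mm over their backs; the gripper's body (75 mm by 177 mm) begins 78 mm behind the grasp point.
Start: joints at [1.052, 0.087, 1.371, -0, 1.684, -0.103], TCP at [0.222, 0.503, 0.231] pointing down, gripper open.
Joint ranges: [-3.1, 3.1], [-0.76, 2.03], [0.27, 2.55], [-1.08, 4.22], [0.17, 2.65], [-2.57, 2.57]. Speed limits (rad/s): [2.79, 2.79, 3.14, 3.14, 3.14, 3.14].

INTERFACE

Orientations are given as [roll, pitch, yaw] about the fixed x, y, z axes, in that order (R = Rz(yaw) Ry(pitch) Rx(roll)).
In Python, from bench import robot gives the robot as it stands. The module is installed in compiled form; this text tells all that it offers.
- The arm moves only by the shell command python3 -m handwheel 'ROWS'. ROWS is JSON, a list of rows, each a list of 3 entries, a list of its own where there are three numbers: the turn, a rotation vector about the world's x, y, z in units of 90 degrees (1.0 is 90 degrees), then the shift along the world's x, y, z in units of 0.05 m (1.0 is 0.05 m), then the closure, from 0 (fully open) to 1 (shut). A call has 1 to 5 rows; each row shifts and turns the commanded pose from where the row before left it; what a row does not reach is not made up. A row lasts 1/10 s, in which the tool goes at most 50 mm and 8.59 degrees, less where a joint would pass 70% of its speed; a pose out of reach is approached as far as the arm can. A call with a number of a shift or a turn outside -1 to 1 is refused whole. A call with a gripper value outside its range is refused whole. The fingers move at their own pace and stop on an object; the grip force is fixed at half the most. Time passes only in rows, so rows that do not move let the fingers close. It gives the time, the measured TCP pose, the force, the opening and the grip force at its end, in the units of the state.
- robot.get_obs(): the state, without advancing time (a new reading comes with each control period).
- robot.snapshot(name): name is "scene" or "top" or "wrist"; returns (picture, depth): 480x640x3 uint8, red, green, blue; 480x640 float32, m along the optical axis (not along the pixel's ray), 0 where there is no reading.
- robot.calibration(name): a dict with "mtx" (3x3 intrinsics, pixels), "extrinsics" (4x4, takes a point from camera to world coordinates); the wrist camera has in their place "hand_eye" (4x4, takes a point from camera to tool coordinates, whose origin is the TCP and whose axes are the flange's). Camera axes: x right, y down, z forward; pixel columns grow to the right and rows downward; lengths in m; the calibration is good to about 2 mm. The wrist camera is an equidistant fisheye: a pixel r from the principal point sees the ray r / f radians off the axis. A picture is of the moment at which its call begins: read the wrist's pose just before it. calibration takes no time and is no camera call.
- robot.close_job(): hands the job in; it is judged then, once.
Trained networks look in the newest picture that a camera, given by its name, has taken for a name from the list of things; names that differ only in an ending like _2 or _b are one class to them, and where a whole thing is asked for, a point or a joint stands for the part that bears it (a point fixed in the world has none). Each returns a list of dicts, best first, with "p" (0 to 1); they miss things now and then, are a little off and sometimes report something else, mostly with a low value. They report only what shows in the picture. A call takes as long as a camera call. They do not tell look-alikes from the thing itself.
- robot.boxes_of(query, camera): "bbox" ([left, top, right, bottom] in pixels, round what is visible of it).
The state is a dict: "time": time; "joint_positions": joint angles; "qvel": joint speeds; "joint_torque": joint torques, N m; "tool_pos": TCP position; "ee_rot": TCP orientation; "wrist_force": force on the tool from outside, world axes, zero at the start; "wrist_torque": the same for the moment, N m; "width": finger opening in m; "finger_force": force on a finger pad.
Only numpy, scipy, OpenCV 4.12 (cv2) and the standard library are available. Lean on these libraries where they do the work, as an engineer would, in place of code of your own. Each camera call takes 0.05 s, during which the arm holds its last target. There are 200 camera calls.

## Working session

There is one attempt and no reset: what is moved stays moved. The work goes in short steps, Python scripts to look and compute and a shell command to move; the robot and the scene stay as the last step left them, time stands still between calls to the robot, and variables do not carry over. Pictures are saved under pics/ and viewed, at most 14 in all, crops included, and the job is handed in when it is done.

```bash
mkdir -p pics
python3 - <<'E'
from bench import robot
import cv2,numpy as np
for c in("scene","top"):
    p,d=robot.snapshot(c); cv2.imwrite(f"pics/{c}0.png",p[:,:,::-1]); np.savez(f"{c}0.npz",p=p,d=d)
    k=robot.calibration(c); print(c,k["mtx"].round(1).tolist(),k["extrinsics"].round(3).tolist())
    for n in("post_center","vice_center","disc_center","pan_top","turntable_top","slide_top","mat_top","box_center","loupe_center","tweezers_center"):
        try:
            for r in robot.boxes_of(n,c)[:4]: print(n,np.round(r["bbox"]).astype(int).tolist(),round(r["p"],2))
        except Exception as e: print(n,e)
print(robot.get_obs())
E
```

```text
scene [[548.3, 0.0, 333.4], [0.0, 548.3, 233.2], [0.0, 0.0, 1.0]] [[0.306, 0.755, -0.58, 1.135], [0.952, -0.241, 0.189, -0.163], [0.003, -0.61, -0.792, 0.879], [0.0, 0.0, 0.0, 1.0]]
post_center [245, 222, 273, 268] 0.61
post_center [334, 214, 403, 268] 0.22
vice_center [370, 149, 402, 183] 0.83
vice_center [453, 169, 476, 204] 0.8
vice_center [416, 132, 452, 166] 0.62
vice_center [434, 179, 483, 220] 0.35
disc_center [139, 305, 176, 335] 0.6
disc_center [244, 223, 275, 270] 0.49
pan_top [235, 229, 280, 286] 0.95
turntable_top [436, 177, 485, 219] 0.92
slide_top [118, 288, 197, 365] 0.79
mat_top [335, 213, 402, 272] 0.71
box_center [248, 293, 270, 326] 0.57
loupe_center [493, 227, 514, 253] 0.91
tweezers_center [385, 265, 436, 306] 0.77
top [[487.7, 0.0, 322.3], [0.0, 487.7, 240.1], [0.0, 0.0, 1.0]] [[-0.027, -0.98, 0.196, 0.334], [-1.0, 0.029, 0.008, 0.012], [-0.014, -0.196, -0.981, 1.156], [0.0, 0.0, 0.0, 1.0]]
post_center [369, 244, 394, 267] 0.83
vice_center [177, 318, 204, 351] 0.72
vice_center [228, 310, 264, 340] 0.62
vice_center [177, 255, 204, 286] 0.57
disc_center [454, 206,
[... 336 characters left out ...]
, 227] 0.62
{'time': 1.1, 'joint_positions': array([ 1.05191538e+00,  8.72099073e-02,  1.37068271e+00,  2.78625683e-05,
        1.68360961e+00, -1.03110869e-01]), 'qvel': array([-0.00074057,  0.00086184, -0.00063783,  0.00078419,  0.00080394,
        0.00052957]), 'joint_torque': array([ 3.89587176e-04, -3.40057182e+01, -3.02602029e+01,  7.17463810e-02,
        2.37144192e-02, -1.10245134e-05]), 'tool_pos': array([0.2221539 , 0.50316085, 0.23050924]), 'ee_rot': array([ 3.14149985e+00, -1.82302510e-05,  2.72582571e+00]), 'wrist_force': array([0.80998092, 0.01255381, 0.47245486]), 'wrist_torque': array([ 0.00448637, -0.03316742, -0.06725772]), 'finger_force': 0.0, 'width': 0.09399885788053795}
```

View crops.

Run:
```python
import cv2
a=cv2.imread("pics/top0.png"); cv2.imwrite("pics/top0c.png",cv2.resize(a[170:370,150:510],None,fx=2.2,fy=2.2,interpolation=cv2.INTER_CUBIC))
b=cv2.imread("pics/scene0.png"); cv2.imwrite("pics/scene0c.png",cv2.resize(b[120:380,100:530],None,fx=1.8,fy=1.8,interpolation=cv2.INTER_CUBIC))
```

```text
(no output)
```

View pics/top0c.png

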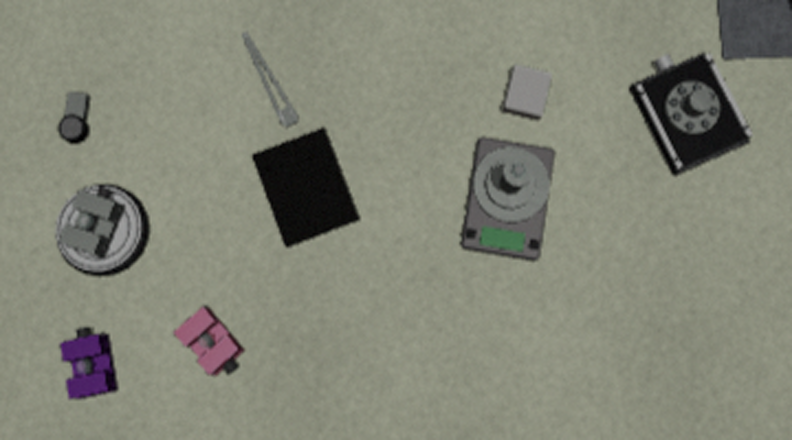

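View pics/scene0c.png

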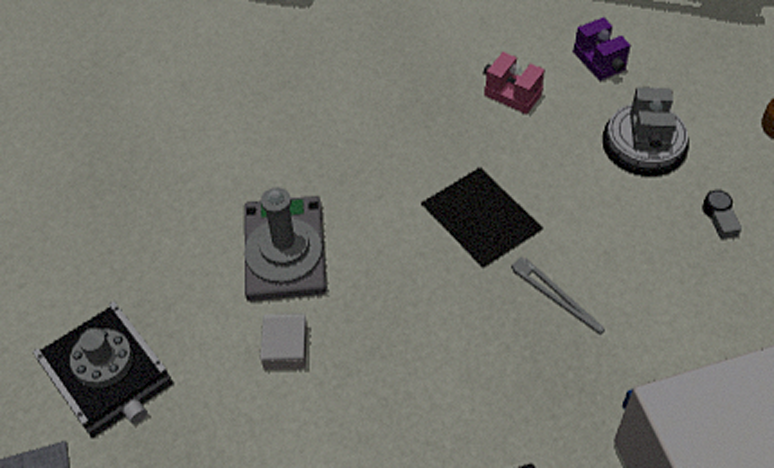

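The top picture (crop scale 2.2, offset (150,170)) shows three vice-shaped things. In full-picture pixels:
- The steel-grey one stands on the turntable at (191,271).
- The purple one is at (190,336).
- The pink one is at (245,325).

Only the grey one is steel and on the turntable, so that is the vice meant. The post is on the balance at (382,256), the disc on the slide at (466,219) and the empty mat at (289,256). Next I measure their positions from depth.

```bash
cat > h.py <<'E'
import numpy as np,cv2
from bench import robot
def cloud(c,p,d):
    k=robot.calibration(c);M=k["mtx"];E=k["extrinsics"]
    v,u=np.mgrid[:480,:640];
    P=np.stack([(u-M[0,2])/M[0,0]*d,(v-M[1,2])/M[1,1]*d,d],-1)@E[:3,:3].T+E[:3,3]
    P[d==0]=np.nan; return P
def sel(P,c,r,z0,z1,extra=None):
    m=(np.hypot(P[...,0]-c[0],P[...,1]-c[1])<r)&(P[...,2]>z0)&(P[...,2]<z1)
    if extra is not None:m&=extra
    return P[m]
def circ(Q):
    (x,y),r=cv2.minEnclosingCircle(Q[:,:2].astype(np.float32)*1000); return [round(x,1),round(y,1)],round(2*r,1)
def rect(Q):
    (x,y),(w,h),a=cv2.minAreaRect(Q[:,:2].astype(np.float32)*1000)
    if w<h:w,h,a=h,w,a+90
    return [round(x,1),round(y,1)],round(w,1),round(h,1),"long-axis deg",round((a+90)%180-90,1)
E
cat > m.py <<'E'
from h import *
import sys
def report(c,p,d,near):
    P=cloud(c,p,d); g=p.max(-1); s=p.max(-1).astype(int)-p.min(-1)
    print(c)
    for n,(px,r,z0,z1,f) in near.items():
        Q=sel(P,px,r,z0,z1,(g<45) if n=="matdark" else None)
        if len(Q)>5: print(n,len(Q),"z med %.1f"%(np.median(Q[:,2])*1000),f(Q))
Z=np.load("top0.npz");P=cloud("top",Z["p"],Z["d"])
at=lambda u,v:P[v,u]
tt=at(210,285);pn=at(395,250);po=at(381,250);mt=at(289,256);sl=at(466,219);vi=at(190,270)
print("raw",*(x.round(3) for x in(tt,pn,po,mt,sl,vi)), "bench",P[350,400].round(4))
mat=mt;turn=vi
near={"turn":(turn,.085,.016,.030,circ),"vice":(turn,.06,.058,.085,rect),"pan":(pn,.075,.0225,.032,circ),"casing":(pn,.11,.008,.022,rect),
"post":(pn,.08,.095,.13,circ),"matdark":(mat,.09,-.004,.01,rect),"slide":(sl,.09,.014,.030,rect),"slide22":(sl,.09,.018,.0235,rect),"knob":(sl,.06,.055,.08,circ),"disc":(sl,.06,.031,.042,circ)}
for c in("top","scene"):
    Z=np.load(c+"0.npz"); report(c,Z["p"],Z["d"],near)
E
python3 m.py
```

```text
raw [0.461 0.287 0.021] [ 0.53  -0.149  0.028] [ 0.518 -0.107  0.106] [0.527 0.102 0.007] [ 0.591 -0.309  0.067] [0.491 0.32  0.072] bench [ 0.3008 -0.151  -0.0008]
top
turn 645 z med 24.1 ([488.8, 322.9], 95.9)
vice 368 z med 68.1 ([493.6, 321.0], 66.2, 41.0, 'long-axis deg', -21.1)
pan 552 z med 26.2 ([534.2, -137.4], 145.6)
casing 896 z med 18.0 ([536.3, -130.9], 202.2, 131.3, 'long-axis deg', -36.7)
post 146 z med 108.6 ([521.4, -116.5], 29.5)
matdark 1536 z med 4.1 ([531.8, 104.5], 109.4, 84.3, 'long-axis deg', 19.5)
slide 1266 z med 22.8 ([604.1, -315.5], 123.9, 92.0, 'long-axis deg', 22.9)
slide22 603 z med 21.6 ([604.6, -316.2], 123.3, 92.2, 'long-axis deg', 21.7)
knob 97 z med 65.7 ([599.6, -315.0], 25.0)
disc 343 z med 36.6 ([595.5, -316.6], 94.4)
scene
turn 678 z med 23.3 ([487.9, 324.0], 96.8)
vice 430 z med 66.9 ([489.4, 324.5], 63.9, 40.2, 'long-axis deg', -20.6)
pan 703 z med 25.5 ([545.2, -126.5], 131.1)
casing 987 z med 17.1 ([544.3, -120.4], 196.0, 83.1, 'long-axis deg', -11.7)
post 213 z med 107.6 ([520.3, -114.3], 33.1)
matdark 1857 z med 3.3 ([541.3, 109.0], 136.2, 86.9, 'long-axis deg', 20.0)
slide 2004 z med 21.6 ([605.7, -313.1], 122.0, 90.1, 'long-axis deg', 22.6)
slide22 1353 z med 21.2 ([606.2, -313.0], 120.8, 89.8, 'long-axis deg', 22.5)
knob 182 z med 64.5 ([599.1, -313.3], 26.9)
disc 568 z med 35.5 ([599.0, -311.7], 60.2)
```

```bash
cat > m2.py <<'E'
from h import *
for c,dz in(("top",0),("scene",-.0008)):
    Z=np.load(c+"0.npz");P=cloud(c,Z["p"],Z["d"])
    a=np.radians(22.6);R=np.array([[np.cos(a),np.sin(a)],[-np.sin(a),np.cos(a)]])
    Q=sel(P,(.597,-.318),.075,.012+dz,.030+dz); q=(Q[:,:2]-[.597,-.318])@R.T*1000
    o=q[(abs(q[:,1])>20)]; x0,x1=np.percentile(o[:,0],[1,99]); y0,y1=np.percentile(q[:,1],[1,99])
    ctr=np.array([.597,-.318])*1000+R.T@[(x0+x1)/2,(y0+y1)/2]; print(c,"slide",x1-x0,y1-y0,ctr.round(1))
    r=sel(P,ctr/1000,.075,.0245+dz,.030+dz); print(" rails",rect(r))
    for cc in((.521,-.113),(.53,-.115)):
        Q=sel(P,cc,.048,.0228+dz,.030+dz); print(" pan",len(Q),circ(Q))
    Q=sel(P,(.52,-.115),.075,.012,.0215); print(" casing",rect(Q))
    Q=sel(P,(.49,.322),.06,.064+dz,.0705+dz); print(" vice",rect(Q),Q[:,:2].mean(0).round(4))
    Q=sel(P,(.52,-.115),.05,.110+dz,.13); print(" posttop",circ(Q), " post foot",circ(sel(P,(.52,-.115),.035,.032+dz,.039+dz)))
    Q=sel(P,(.532,.104),.075,.002+dz,.0065+dz,Z["p"].max(-1)<45); print(" mat",rect(Q))
    Q=sel(P,(.599,-.314),.04,.033+dz,.039+dz); print(" disc",circ(Q));
E
python3 m2.py
```

```text
top slide 107.15792468821854 89.78712548096661 [ 597.2 -318.3]
 rails ([603.9, -315.4], 113.3, 91.3, 'long-axis deg', 22.5)
 pan 474 ([522.7, -119.2], 90.5)
 pan 471 ([525.3, -118.4], 85.2)
 casing ([509.5, -115.5], 123.3, 84.1, 'long-axis deg', -11.6)
 vice ([489.7, 322.6], 57.7, 40.9, 'long-axis deg', -20.9) [0.4896 0.3227]
 posttop ([522.0, -113.0], 25.8)  post foot ([518.3, -119.5], 59.7)
 mat ([530.8, 104.2], 107.4, 84.2, 'long-axis deg', 19.6)
 disc ([599.4, -314.6], 59.1)
scene slide 103.20563846615363 88.7720574148421 [ 600.4 -315.6]
 rails ([598.2, -316.3], 101.5, 90.1, 'long-axis deg', 22.5)
 pan 646 ([522.8, -116.7], 83.9)
 pan 642 ([523.2, -116.1], 83.5)
 casing ([511.3, -113.6], 122.7, 83.0, 'long-axis deg', -11.7)
 vice ([488.6, 324.5], 61.9, 40.3, 'long-axis deg', -19.8) [0.4915 0.3234]
 posttop ([522.8, -113.3], 26.9)  post foot ([522.1, -114.5], 53.9)
 mat ([537.9, 107.7], 127.7, 86.6, 'long-axis deg', 19.8)
 disc ([599.0, -311.7], 60.2)
```

Both cameras agree to a few mm, and the sizes match the description. In mm:

| Thing | Position | Angle |
|---|---|---|
| Post | (522,-115) | – |
| Pan | (523,-117) | – |
| Disc | (599,-313) | – |
| Slide | (598.5,-316) | rails 22.5° |
| Vice | (489.5,323.3) | long axis -20.5° |
| Turntable | (488.4,323.5) | – |
| Mat | (531,105) | – |

My order is post→mat, disc→pan, vice→slide, post→turntable.

```bash
python3 -m handwheel '[[[0,0,0],[0.4,-0.82,0],0],[[0,0,0],[0.4,-0.82,0],0],[[0,0,0],[0.4,-0.82,0],0],[[0,0,0],[0.4,-0.82,0],0],[[0,0,0],[0.4,-0.82,0],0]]'
python3 -m handwheel '[[[0,0,0],[0.4,-0.82,0],0],[[0,0,0],[0.4,-0.82,0],0],[[0,0,0],[0.4,-0.82,0],0],[[0,0,0],[0.4,-0.82,0],0],[[0,0,0],[0.4,-0.82,0],0]]'
python3 -m handwheel '[[[0,0,0],[0.4,-0.82,0],0],[[0,0,0],[0.4,-0.82,0],0],[[0,0,0],[0.4,-0.82,0],0],[[0,0,0],[0.4,-0.82,0],0],[[0,0,0],[0.4,-0.88,0],0]]'
python3 -m handwheel '[[[0,0,0],[0,0,0],0],[[0,0,0],[0,0,0],0],[[0,0,0],[0,0,0],0]]'
```

```text
time: 1.6
tool_pos: [0.3225, 0.2966, 0.2307]
ee_rot: [3.141, 0.001, 2.727]
wrist_force: [0.7, 0.1, 1.3]
width: 0.0941
finger_force: 0.0
time: 2.1
tool_pos: [0.4227, 0.0914, 0.2308]
ee_rot: [3.141, 0.001, 2.726]
wrist_force: [0.9, 0.2, 0.2]
width: 0.0938
finger_force: 0.0
time: 2.6
tool_pos: [0.5228, -0.1165, 0.2307]
ee_rot: [3.141, 0.001, 2.726]
wrist_force: [0.1, 0.8, 0.4]
width: 0.0937
finger_force: 0.0
time: 2.9
tool_pos: [0.5219, -0.114, 0.2306]
ee_rot: [3.141, -0.0, 2.726]
wrist_force: [-0.1, 0.4, -0.1]
width: 0.0938
finger_force: 0.0
```

```bash
python3 -m handwheel '[[[0,0,0],[0,0,-0.5],0],[[0,0,0],[0,0,-0.5],0],[[0,0,0],[0,0,-0.5],0],[[0,0,0],[0,0,-0.5],0],[[0,0,0],[0,0,-0.5],0]]'
python3 -m handwheel '[[[0,0,0],[0,0,-0.3],0],[[0,0,0],[0,0,-0.2],0],[[0,0,0],[0,0,-0.07],0],[[0,0,0],[0,0,0],0.4],[[0,0,0],[0,0,0],0.55]]'
python3 -m handwheel '[[[0,0,0],[0,0,0],0.6],[[0,0,0],[0,0,0],0.65],[[0,0,0],[0,0,0],0.7],[[0,0,0],[0,0,0],0.8],[[0,0,0],[0,0,0],1]]'
python3 -m handwheel '[[[0,0,0],[0,0,0],1],[[0,0,0],[0,0,0],1],[[0,0,0],[0,0,0],1],[[0,0,0],[0,0,0],1],[[0,0,0],[0,0,0],1]]'
```

```text
time: 3.4
tool_pos: [0.522, -0.113, 0.1053]
ee_rot: [3.141, 0.001, 2.728]
wrist_force: [-0.7, -0.2, 0.1]
width: 0.0941
finger_force: 0.0
time: 3.9
tool_pos: [0.5229, -0.1148, 0.0783]
ee_rot: [3.141, 0.002, 2.726]
wrist_force: [1.2, -0.4, 0.6]
width: 0.0815
finger_force: 0.0
time: 4.4
tool_pos: [0.5222, -0.1149, 0.077]
ee_rot: [3.141, 0.0, 2.726]
wrist_force: [0.0, 0.0, 0.6]
width: 0.0416
finger_force: 0.0
time: 4.9
tool_pos: [0.5222, -0.1147, 0.077]
ee_rot: [3.141, 0.0, 2.726]
wrist_force: [0.5, 0.3, -0.2]
width: 0.0285
finger_force: 30.0
```

```bash
python3 -m handwheel '[[[0,0,0],[0,0,0.1],1],[[0,0,0],[0,0,0.2],1],[[0,0,0],[0,0,0.3],1],[[0,0,0],[0,0,0.3],1],[[0,0,0],[0,0,0.3],1]]'
python3 -m handwheel '[[[0,0,0],[0,0.2,0],1],[[0,0,0],[0,0.4,0],1],[[0,0,0],[0.1,0.5,0],1],[[0,0,0],[0.08,0.5,0],1],[[0,0,0],[0,0.5,0],1]]'
python3 -m handwheel '[[[0,0,0],[0,0.5,0],1],[[0,0,0],[0,0.5,0],1],[[0,0,0],[0,0.5,0],1],[[0,0,0],[0,0.4,0],1],[[0,0,0],[0,0.3,0],1]]'
python3 -m handwheel '[[[0,0,0],[0,0.1,0],1],[[0,0,0],[0,0,0],1],[[0,0,0],[0,0,0],1]]'
```

```text
time: 5.4
tool_pos: [0.5222, -0.115, 0.1384]
ee_rot: [3.142, 0.001, 2.726]
wrist_force: [0.7, 0.2, -1.9]
width: 0.0284
finger_force: 30.0
time: 5.9
tool_pos: [0.531, -0.0082, 0.1365]
ee_rot: [3.141, -0.001, 2.726]
wrist_force: [0.3, 0.5, -3.5]
width: 0.0287
finger_force: 30.0
time: 6.4
tool_pos: [0.5305, 0.1021, 0.1365]
ee_rot: [3.142, -0.001, 2.727]
wrist_force: [-0.3, -0.2, -2.4]
width: 0.0287
finger_force: 30.0
time: 6.7
tool_pos: [0.5312, 0.1046, 0.1369]
ee_rot: [-3.141, 0.0, 2.725]
wrist_force: [1.0, -0.2, -2.2]
width: 0.0287
finger_force: 30.0
```

Run:
```python
from h import *
a,d=robot.snapshot("scene");a=a[:,:,::-1]; cv2.imwrite("pics/s1.png",cv2.resize(a[90:310,230:490],None,fx=2.3,fy=2.3,interpolation=cv2.INTER_CUBIC))
```

```text
(no output)
```

View pics/s1.png

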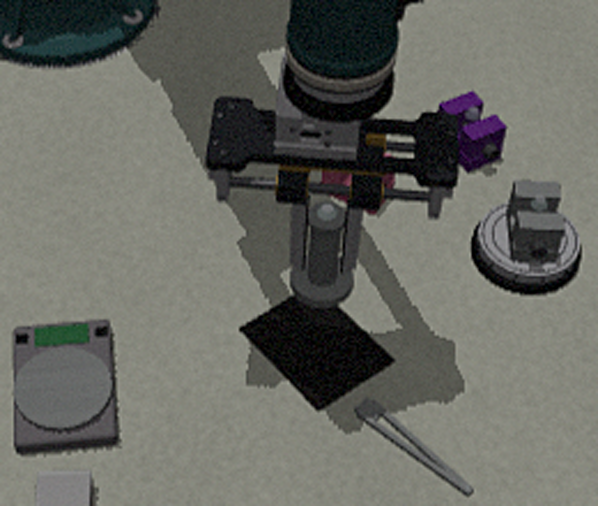

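The crop shows the post held upright at about (325,250), above the mat, and the pan empty. I lower it now, slowly at the end.

```bash
python3 -m handwheel '[[[0,0,0],[0,0,-0.2],1],[[0,0,0],[0,0,-0.4],1],[[0,0,0],[0,0,-0.4],1],[[0,0,0],[0,0,-0.3],1],[[0,0,0],[0,0,-0.15],1]]'
python3 -m handwheel '[[[0,0,0],[0,0,-0.08],1],[[0,0,0],[0,0,-0.04],1],[[0,0,0],[0,0,-0.03],1],[[0,0,0],[0,0,0],1],[[0,0,0],[0,0,0],1]]'
```

```text
time: 7.25
tool_pos: [0.5299, 0.1045, 0.0621]
ee_rot: [-3.14, -0.003, 2.725]
wrist_force: [-0.3, 0.7, -2.4]
width: 0.0289
finger_force: 30.0
time: 7.75
tool_pos: [0.5316, 0.1052, 0.0577]
ee_rot: [3.141, 0.001, 2.726]
wrist_force: [-0.5, 0.1, -1.9]
width: 0.0293
finger_force: 30.0
```

```bash
python3 -m handwheel '[[[0,0,0],[0,0,-0.02],1],[[0,0,0],[0,0,0],1]]'
python3 -m handwheel '[[[0,0,0],[0,0,-0.02],1],[[0,0,0],[0,0,0],1]]'
python3 -m handwheel '[[[0,0,0],[0,0,-0.02],1],[[0,0,0],[0,0,0],1]]'
```

```text
time: 7.95
tool_pos: [0.5312, 0.1052, 0.0562]
ee_rot: [3.141, 0.0, 2.726]
wrist_force: [0.4, -0.1, -1.6]
width: 0.0287
finger_force: 30.0
time: 8.15
tool_pos: [0.5312, 0.1052, 0.055]
ee_rot: [3.141, 0.0, 2.726]
wrist_force: [-0.2, 0.8, -3.3]
width: 0.0286
finger_force: 30.0
time: 8.35
tool_pos: [0.5316, 0.1052, 0.0549]
ee_rot: [3.141, 0.001, 2.726]
wrist_force: [-1.6, 0.5, 2.7]
width: 0.029
finger_force: 30.0
```

```bash
python3 -m handwheel '[[[0,0,0],[0,0,0],0.6],[[0,0,0],[0,0,0],0.5],[[0,0,0],[0,0,0],0.3],[[0,0,0],[0,0,0],0],[[0,0,0],[0,0,0],0]]'
python3 -m handwheel '[[[0,0,0],[0,0,0],0],[[0,0,0],[0,0,0],0],[[0,0,0],[0,0,0],0],[[0,0,0],[0,0,0.2],0],[[0,0,0],[0,0,0.5],0]]'
python3 -m handwheel '[[[0,0,0],[0,0,0.7],0],[[0,0,0],[0,0,0.7],0],[[0,0,0],[0,0,0.7],0],[[0,0,0],[0,0,0.2],0],[[0,0,0],[0,0,0],0]]'
python3 - <<'E'
from h import *
p,d=robot.snapshot("top"); P=cloud("top",p,d); print("post",circ(sel(P,(.531,.105),.045,.084,.1)),"foot",circ(sel(P,(.531,.105),.045,.011,.0165)))
Q=sel(P,(.523,-.117),.048,.0228,.030); print("pan",len(Q),circ(Q),Q[:,:2].mean(0))
p,d=robot.snapshot("scene"); P=cloud("scene",p,d);Q=sel(P,(.523,-.117),.048,.022,.029); print("pan",len(Q),circ(Q),Q[:,:2].mean(0))
E
```

```text
time: 8.85
tool_pos: [0.5311, 0.1051, 0.0539]
ee_rot: [-3.142, -0.0, 2.726]
wrist_force: [0.3, 0.9, -0.2]
width: 0.0651
finger_force: 0.0
time: 9.35
tool_pos: [0.5293, 0.105, 0.0873]
ee_rot: [-3.139, -0.005, 2.726]
wrist_force: [-0.8, 0.1, 0.1]
width: 0.0941
finger_force: 0.0
time: 9.85
tool_pos: [0.5322, 0.1053, 0.2064]
ee_rot: [3.139, 0.004, 2.726]
wrist_force: [0.3, -0.2, 0.2]
width: 0.094
finger_force: 0.0
post ([528.6, 104.5], 29.1) foot ([522.9, 108.9], 44.6)
pan 856 ([520.2, -120.5], 91.6) [ 0.5227948  -0.11848918]
pan 1183 ([522.6, -117.4], 84.1) [ 0.52404484 -0.11682983]
```

```bash
python3 -m handwheel '[[[0,0,0],[0.1,-0.7,0],0],[[0,0,0],[0.1,-0.7,0],0],[[0,0,0],[0.1,-0.7,0],0],[[0,0,0],[0.1,-0.7,0],0],[[0,0,0],[0.1,-0.7,0],0]]'
python3 -m handwheel '[[[0,0,0],[0.1,-0.7,0],0],[[0,0,0],[0.1,-0.7,0],0],[[0,0,0],[0.1,-0.7,0],0],[[0,0,0],[0.1,-0.7,0],0],[[0,0,0],[0.15,-0.7,0],0]]'
python3 -m handwheel '[[[0,0,0],[0.15,-0.7,0],0],[[0,0,0],[0.15,-0.67,0],0],[[0,0,0],[0,0,0],0],[[0,0,0],[0,0,0],0],[[0,0,0],[0,0,0],0]]'
python3 - <<'E'
from h import *
print(robot.get_obs()["tool_pos"],robot.get_obs()["joint_positions"].round(2))
p,d=robot.snapshot("wrist");cv2.imwrite("pics/w1.png",p[:,:,::-1]);k=robot.calibration("wrist");print({a:np.round(b,3).tolist() if not isinstance(b,str) else b for a,b in k.items()})
E
```

```text
time: 10.45
tool_pos: [0.5549, -0.0709, 0.2007]
ee_rot: [-3.141, -0.005, 2.726]
wrist_force: [-0.4, 0.1, -0.5]
width: 0.0938
finger_force: 0.0
time: 10.95
tool_pos: [0.5825, -0.2457, 0.2005]
ee_rot: [3.141, -0.006, 2.726]
wrist_force: [0.6, -0.0, 0.6]
width: 0.0941
finger_force: 0.0
time: 11.45
tool_pos: [0.5982, -0.312, 0.2023]
ee_rot: [3.141, -0.003, 2.727]
wrist_force: [-0.6, 0.1, 0.3]
width: 0.0937
finger_force: 0.0
[ 0.59821064 -0.31201162  0.20232902] [-0.57  0.38  1.08  0.    1.69 -1.72]
{'mtx': [[371.648, 0.0, 319.716], [0.0, 371.648, 242.009], [0.0, 0.0, 1.0]], 'hand_eye': [[-0.0, -0.969, -0.245, 0.071], [1.0, -0.0, -0.0, -0.001], [0.0, -0.245, 0.969, -0.153], [0.0, 0.0, 0.0, 1.0]]}
```

View pics/w1.png

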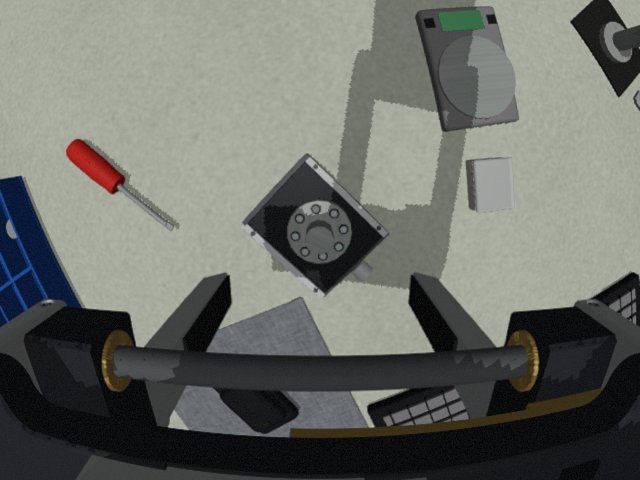

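The wrist picture shows the disc at (319,231), midway between the fingers. It agrees with the top-camera position, so I go down and grip its knob.

```bash
python3 -m handwheel '[[[0,0,0],[0.02,-0.02,-0.5],0],[[0,0,0],[0,0,-0.5],0],[[0,0,0],[0,0,-0.5],0],[[0,0,0],[0,0,-0.5],0.2],[[0,0,0],[0,0,-0.3],0.3]]'
python3 -m handwheel '[[[0,0,0],[0,0,-0.2],0.4],[[0,0,0],[0,0,-0.1],0.45],[[0,0,0],[0,0,-0.05],0.5],[[0,0,0],[0,0,0],0.5],[[0,0,0],[0,0,0],0.5]]'
```

```text
time: 12.0
tool_pos: [0.5988, -0.3123, 0.0868]
ee_rot: [3.141, -0.003, 2.728]
wrist_force: [0.9, 0.9, -0.2]
width: 0.0815
finger_force: 0.0
time: 12.5
tool_pos: [0.6002, -0.3147, 0.0728]
ee_rot: [-3.141, 0.002, 2.726]
wrist_force: [-0.4, 0.6, -0.1]
width: 0.0475
finger_force: 0.0
```

```bash
python3 -m handwheel '[[[0,0,0],[0,0,-0.07],0.5],[[0,0,0],[0,0,-0.05],0.5],[[0,0,0],[0,0,0],0.6],[[0,0,0],[0,0,0],0.7],[[0,0,0],[0,0,0],0.8]]'
python3 -m handwheel '[[[0,0,0],[0,0,0],1],[[0,0,0],[0,0,0],1],[[0,0,0],[0,0,0],1],[[0,0,0],[0,0,0],1],[[0,0,0],[0,0,0],1]]'
```

```text
time: 13.0
tool_pos: [0.5997, -0.3144, 0.0656]
ee_rot: [3.142, 0.0, 2.726]
wrist_force: [-0.2, 0.3, 0.5]
width: 0.0266
finger_force: 0.0
time: 13.5
tool_pos: [0.5998, -0.3143, 0.0656]
ee_rot: [3.141, 0.0, 2.726]
wrist_force: [1.3, 0.8, -0.1]
width: 0.0235
finger_force: 30.0
```

```bash
python3 -m handwheel '[[[0,0,0],[0,0,0.1],1],[[0,0,0],[0,0,0.2],1],[[0,0,0],[0,0,0.3],1],[[0,0,0],[0,0,0.3],1],[[0,0,0],[0,0,0.3],1]]'
python3 -m handwheel '[[[0,0,0],[-0.1,0.2,0],1],[[0,0,0],[-0.15,0.4,0],1],[[0,0,0],[-0.2,0.5,0],1],[[0,0,0],[-0.2,0.5,0],1],[[0,0,0],[-0.2,0.5,0],1]]'
python3 -m handwheel '[[[0,0,0],[-0.2,0.5,0],1],[[0,0,0],[-0.2,0.5,0],1],[[0,0,0],[-0.15,0.4,0],1],[[0,0,0],[-0.1,0.3,0],1],[[0,0,0],[-0.04,0.14,0],1]]'
python3 -m handwheel '[[[0,0,0],[0,0,0],1],[[0,0,0],[0,0,0],1],[[0,0,0],[0,0,0],1]]'
```

```text
time: 14.0
tool_pos: [0.6, -0.3147, 0.1279]
ee_rot: [-3.141, 0.002, 2.726]
wrist_force: [1.1, 0.2, -1.6]
width: 0.0232
finger_force: 30.0
time: 14.5
tool_pos: [0.556, -0.2076, 0.1252]
ee_rot: [3.141, -0.001, 2.726]
wrist_force: [-0.1, 0.2, -0.9]
width: 0.0232
finger_force: 30.0
time: 15.0
tool_pos: [0.5219, -0.1157, 0.1256]
ee_rot: [3.141, -0.0, 2.727]
wrist_force: [-0.1, 0.1, -1.0]
width: 0.0234
finger_force: 30.0
time: 15.3
tool_pos: [0.523, -0.1181, 0.1255]
ee_rot: [-3.141, 0.0, 2.725]
wrist_force: [-0.8, -0.5, -2.1]
width: 0.0234
finger_force: 30.0
```

Lower from 125.5 to about 69.5, slowly at the end.

```bash
python3 -m handwheel '[[[0,0,0],[0,0,-0.2],1],[[0,0,0],[0,0,-0.3],1],[[0,0,0],[0,0,-0.3],1],[[0,0,0],[0,0,-0.15],1],[[0,0,0],[0,0,-0.07],1]]'
python3 -m handwheel '[[[0,0,0],[0,0,-0.04],1],[[0,0,0],[0,0,0],1],[[0,0,0],[0,0,0],1]]'
python3 -m handwheel '[[[0,0,0],[0,0,-0.02],1],[[0,0,0],[0,0,0],1],[[0,0,0],[0,0,0],1]]'
python3 -m handwheel '[[[0,0,0],[0,0,-0.02],1],[[0,0,0],[0,0,0],1],[[0,0,0],[0,0,0],1]]'
```

```text
time: 15.8
tool_pos: [0.5215, -0.1172, 0.0723]
ee_rot: [-3.141, -0.004, 2.725]
wrist_force: [-0.3, -0.6, -2.7]
width: 0.0229
finger_force: 30.0
time: 16.1
tool_pos: [0.5232, -0.1175, 0.0732]
ee_rot: [3.141, 0.001, 2.726]
wrist_force: [-0.3, 0.2, -2.1]
width: 0.0234
finger_force: 30.0
time: 16.4
tool_pos: [0.5228, -0.1174, 0.0718]
ee_rot: [3.141, 0.0, 2.726]
wrist_force: [0.0, -0.2, -1.5]
width: 0.0236
finger_force: 30.0
time: 16.7
tool_pos: [0.5226, -0.1173, 0.0704]
ee_rot: [3.142, -0.0, 2.726]
wrist_force: [-0.5, 0.9, -1.8]
width: 0.0237
finger_force: 30.0
```

```bash
python3 -m handwheel '[[[0,0,0],[0,0,-0.02],1],[[0,0,0],[0,0,0],1]]'
python3 -m handwheel '[[[0,0,0],[0,0,-0.02],1],[[0,0,0],[0,0,0],1]]'
```

```text
time: 16.9
tool_pos: [0.5228, -0.1174, 0.0695]
ee_rot: [3.141, 0.0, 2.726]
wrist_force: [1.2, 0.3, -1.7]
width: 0.0233
finger_force: 30.0
time: 17.1
tool_pos: [0.5228, -0.1174, 0.0695]
ee_rot: [3.142, 0.0, 2.726]
wrist_force: [-2.1, 0.6, 4.3]
width: 0.0235
finger_force: 30.0
```

```bash
python3 -m handwheel '[[[0,0,0],[0,0,0],0.7],[[0,0,0],[0,0,0],0.5],[[0,0,0],[0,0,0],0.3],[[0,0,0],[0,0,0],0],[[0,0,0],[0,0,0.1],0]]'
python3 -m handwheel '[[[0,0,0],[0,0,0.3],0],[[0,0,0],[0,0,0.6],0],[[0,0,0],[0,0,0.6],0],[[0,0,0],[0,0,0.6],0],[[0,0,0],[0,0,0.4],0]]'
python3 -m handwheel '[[[0,0,0.04],[0,0.7,0],0],[[0,0,0],[0,0.7,0],0],[[0,0,0],[0,0.7,0],0],[[0,0,0],[0,0.7,0],0],[[0,0,0],[0,0.7,0],0]]'
python3 -m handwheel '[[[0,0,0],[0,0.7,0],0],[[0,0,0],[-0.1,0.7,0],0],[[0,0,0],[-0.1,0.7,0],0],[[0,0,0],[-0.1,0.7,0],0],[[0,0,0],[-0.1,0.7,0],0]]'
python3 -m handwheel '[[[0,0,0],[-0.1,0.7,0],0],[[0,0,0],[-0.1,0.6,0],0],[[0,0,0],[-0.07,0.51,0],0],[[0,0,0],[0,0,0],0],[[0,0,0],[0,0,0],0]]'
python3 - <<'E'
from h import *
print(robot.get_obs()["tool_pos"],robot.get_obs()["joint_positions"].round(2))
p,d=robot.snapshot("wrist");cv2.imwrite("pics/w2.png",p[:,:,::-1])
for c in("top","scene"):
    p,d=robot.snapshot(c);P=cloud(c,p,d);print(c,"disc",circ(sel(P,(.523,-.117),.045,.0365,.0435)),"knob",circ(sel(P,(.523,-.117),.045,.065,.08)),"post",circ(sel(P,(.53,.105),.045,.087,.1)))
E
```

```text
time: 17.6
tool_pos: [0.522, -0.1172, 0.0727]
ee_rot: [-3.142, -0.002, 2.726]
wrist_force: [-0.1, -0.1, -0.4]
width: 0.0566
finger_force: 0.0
time: 18.1
tool_pos: [0.5234, -0.1176, 0.2016]
ee_rot: [3.141, 0.004, 2.726]
wrist_force: [0.2, -0.4, 0.0]
width: 0.0934
finger_force: 0.0
time: 18.6
tool_pos: [0.5226, 0.059, 0.199]
ee_rot: [3.141, 0.001, 2.788]
wrist_force: [0.0, -0.1, 0.3]
width: 0.094
finger_force: 0.0
time: 19.1
tool_pos: [0.5024, 0.2341, 0.1989]
ee_rot: [3.141, 0.001, 2.789]
wrist_force: [0.9, 0.5, 0.1]
width: 0.094
finger_force: 0.0
time: 19.6
tool_pos: [0.4891, 0.3232, 0.1985]
ee_rot: [-3.141, 0.0, 2.79]
wrist_force: [0.3, -0.2, 0.2]
width: 0.0941
finger_force: 0.0
[0.48909555 0.32317311 0.19850997] [ 0.49  0.18  1.33 -0.    1.63 -0.73]
top disc ([521.9, -119.2], 57.9) knob ([521.6, -118.9], 25.5) post ([531.5, 104.1], 27.9)
scene disc ([521.4, -116.8], 59.5) knob ([522.4, -118.1], 26.7) post ([532.8, 104.7], 30.2)
```

View pics/w2.png

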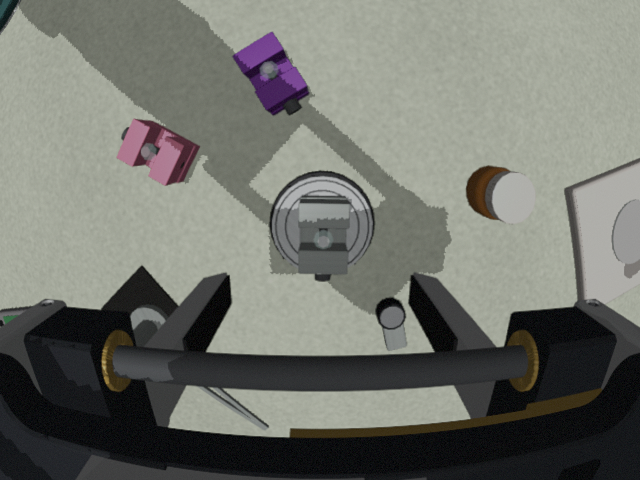

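The wrist picture shows the steel vice on the turntable at (323,237), lined up between the fingers. The purple (270,72) and pink (157,152) look-alikes are well clear, so I go down.

```bash
python3 -m handwheel '[[[0,0,0],[0,0,-0.5],0],[[0,0,0],[0,0,-0.5],0],[[0,0,0],[0,0,-0.5],0],[[0,0,0],[0,0,-0.5],0],[[0,0,0],[0,0,-0.4],0]]'
python3 -m handwheel '[[[0,0,0],[0,0,-0.2],0],[[0,0,0],[0,0,-0.1],0.2],[[0,0,0],[0,0,-0.07],0.3],[[0,0,0],[0,0,0],0.4],[[0,0,0],[0,0,0],0.45]]'
python3 -m handwheel '[[[0,0,0],[0,0,0],0.5],[[0,0,0],[0,0,0],0.55],[[0,0,0],[0,0,0],0.6],[[0,0,0],[0,0,0],0.8],[[0,0,0],[0,0,0],1]]'
python3 -m handwheel '[[[0,0,0],[0,0,0],1],[[0,0,0],[0,0,0],1],[[0,0,0],[0,0,0],1]]'
```

```text
time: 20.25
tool_pos: [0.4891, 0.3216, 0.0771]
ee_rot: [-3.141, -0.001, 2.787]
wrist_force: [-0.5, 0.6, -0.0]
width: 0.0941
finger_force: 0.0
time: 20.75
tool_pos: [0.4898, 0.3234, 0.0612]
ee_rot: [3.14, 0.001, 2.789]
wrist_force: [-0.4, -0.2, -0.1]
width: 0.0654
finger_force: 0.0
time: 21.25
tool_pos: [0.4895, 0.3238, 0.0605]
ee_rot: [3.14, 0.0, 2.789]
wrist_force: [0.4, 1.2, 1.5]
width: 0.0394
finger_force: 30.5
time: 21.55
tool_pos: [0.4895, 0.3237, 0.0605]
ee_rot: [3.14, 0.0, 2.789]
wrist_force: [-0.3, 2.2, 1.8]
width: 0.0392
finger_force: 30.5
```

```bash
python3 -m handwheel '[[[0,0,0],[0,0,0.1],1],[[0,0,0],[0,0,0.3],1],[[0,0,0],[0,0,0.5],1],[[0,0,0],[0,0,0.5],1],[[0,0,0],[0,0,0.5],1]]'
python3 -m handwheel '[[[0,0,0],[0,0,0.4],1],[[0,0,0],[0,0,0.3],1],[[0,0,0],[0,0,0],1],[[0,0,-0.09],[0.1,-0.4,0],1],[[0,0,-0.09],[0.1,-0.4,0],1]]'
python3 -m handwheel '[[[0,0,-0.09],[0.12,-0.78,0],1],[[0,0,-0.09],[0.12,-0.78,0],1],[[0,0,-0.09],[0.12,-0.78,0],1],[[0,0,-0.09],[0.12,-0.78,0],1],[[0,0,-0.09],[0.12,-0.78,0],1]]'
python3 -m handwheel '[[[0,0,-0.09],[0.12,-0.78,0],1],[[0,0,-0.09],[0.12,-0.78,0],1],[[0,0,-0.09],[0.12,-0.78,0],1],[[0,0,-0.09],[0.12,-0.78,0],1],[[0,0,-0.09],[0.12,-0.78,0],1]]'
python3 -m handwheel '[[[0,0,-0.09],[0.12,-0.78,0],1],[[0,0,-0.09],[0.12,-0.78,0],1],[[0,0,-0.09],[0.12,-0.78,0],1],[[0,0,-0.09],[0.12,-0.78,0],1],[[0,0,-0.09],[0.15,-0.6,0],1]]'
python3 -m handwheel '[[[0,0,0],[0.1,-0.3,0],1],[[0,0,0],[0.05,-0.18,0],1],[[0,0,0],[0,0,0],1],[[0,0,0],[0,0,0],1],[[0,0,0],[0,0,0],1]]'
```

```text
time: 22.05
tool_pos: [0.4887, 0.3223, 0.1559]
ee_rot: [-3.139, -0.001, 2.788]
wrist_force: [-0.5, 0.4, -3.5]
width: 0.0396
finger_force: 30.2
time: 22.55
tool_pos: [0.4983, 0.2826, 0.1884]
ee_rot: [-3.139, -0.001, 2.501]
wrist_force: [0.4, 0.2, -2.8]
width: 0.0395
finger_force: 30.2
time: 23.05
tool_pos: [0.5282, 0.0864, 0.1883]
ee_rot: [-3.138, -0.0, 1.793]
wrist_force: [1.1, -0.6, -2.9]
width: 0.0394
finger_force: 30.2
time: 23.55
tool_pos: [0.5582, -0.1084, 0.1882]
ee_rot: [-3.138, 0.001, 1.086]
wrist_force: [0.7, 1.1, -3.0]
width: 0.0393
finger_force: 30.2
time: 24.05
tool_pos: [0.5895, -0.2951, 0.1877]
ee_rot: [-3.139, 0.003, 0.378]
wrist_force: [0.8, -1.7, -3.4]
width: 0.0396
finger_force: 30.2
time: 24.55
tool_pos: [0.5981, -0.3156, 0.19]
ee_rot: [-3.141, 0.0, 0.387]
wrist_force: [-0.3, -0.2, -3.9]
width: 0.0396
finger_force: 30.2
```

Run:
```python
from h import *
for c,dz in(("top",0),("scene",-.0008)):
    p,d=robot.snapshot(c);P=cloud(c,p,d);Q=sel(P,(.598,-.316),.066,.0245+dz,.030+dz); print(c,"rails",len(Q),rect(Q))
    print("vice in hand",rect(sel(P,(.598,-.316),.06,.192+dz,.199+dz)) if len(sel(P,(.598,-.316),.06,.192+dz,.199+dz))>5 else 0)
print(robot.get_obs()["tool_pos"])
p,d=robot.snapshot("wrist");cv2.imwrite("pics/w3.png",p[:,:,::-1])
```

```text
top rails 170 ([590.5, -300.1], 98.6, 51.7, 'long-axis deg', 22.0)
vice in hand ([578.8, -339.9], 12.4, 2.7, 'long-axis deg', -64.9)
scene rails 442 ([598.5, -316.3], 101.0, 89.8, 'long-axis deg', 22.5)
vice in hand ([599.2, -315.4], 63.8, 60.9, 'long-axis deg', -68.8)
[ 0.59823624 -0.31570716  0.19036396]
```

View pics/w3.png

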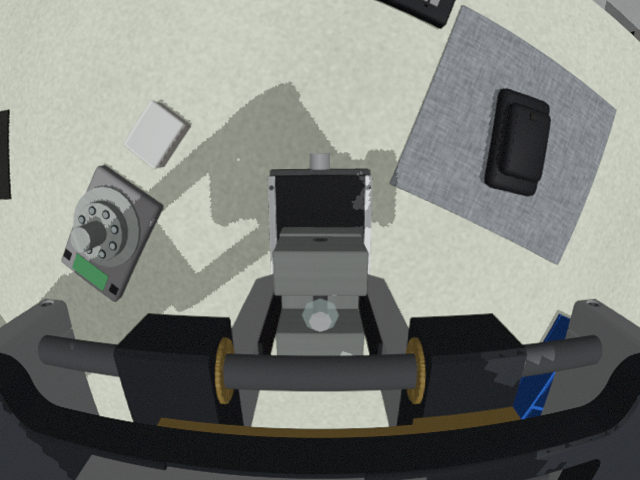

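The wrist picture shows the vice held at (320,300), its long side in line with the slide's rails. I lower it.

```bash
python3 -m handwheel '[[[0,0,0],[0,0,-0.2],1],[[0,0,0],[0,0,-0.4],1],[[0,0,0],[0,0,-0.5],1],[[0,0,0],[0,0,-0.5],1],[[0,0,0],[0,0,-0.4],1]]'
python3 -m handwheel '[[[0,0,0],[0,0,-0.3],1],[[0,0,0],[0,0,-0.15],1],[[0,0,0],[0,0,-0.05],1],[[0,0,0],[0,0,0],1],[[0,0,0],[0,0,0],1]]'
python3 -m handwheel '[[[0,0,0],[0,0,-0.06],1],[[0,0,0],[0,0,0],1],[[0,0,0],[0,0,0],1]]'
```

```text
time: 25.2
tool_pos: [0.5973, -0.316, 0.0874]
ee_rot: [-3.14, 0.001, 0.386]
wrist_force: [-0.9, -0.0, -2.6]
width: 0.0393
finger_force: 30.2
time: 25.7
tool_pos: [0.599, -0.3174, 0.0666]
ee_rot: [3.139, -0.002, 0.385]
wrist_force: [0.1, -0.5, -3.5]
width: 0.0398
finger_force: 30.2
time: 26.0
tool_pos: [0.5982, -0.3169, 0.0622]
ee_rot: [3.141, -0.0, 0.385]
wrist_force: [-0.6, -0.1, -3.2]
width: 0.0399
finger_force: 30.2
```

```bash
python3 -m handwheel '[[[0,0,0],[0,0,-0.04],1],[[0,0,0],[0,0,0],1],[[0,0,0],[0,0,0],1]]'
python3 -m handwheel '[[[0,0,0],[0,0,-0.02],1],[[0,0,0],[0,0,0],1],[[0,0,0],[0,0,0],1]]'
python3 -m handwheel '[[[0,0,0],[0,0,-0.02],1],[[0,0,0],[0,0,0],1],[[0,0,0],[0,0,0],1]]'
```

```text
time: 26.3
tool_pos: [0.5981, -0.3168, 0.0598]
ee_rot: [-3.141, 0.0, 0.385]
wrist_force: [-0.6, -0.0, -3.5]
width: 0.0397
finger_force: 30.2
time: 26.6
tool_pos: [0.5982, -0.3168, 0.059]
ee_rot: [3.142, 0.0, 0.385]
wrist_force: [-0.1, 0.3, -3.6]
width: 0.0393
finger_force: 30.2
time: 26.9
tool_pos: [0.5983, -0.3169, 0.0586]
ee_rot: [3.141, -0.0, 0.385]
wrist_force: [-0.8, 0.7, -0.4]
width: 0.0391
finger_force: 30.5
```

```bash
python3 -m handwheel '[[[0,0,0],[0,0,0],0.5],[[0,0,0],[0,0,0],0.4],[[0,0,0],[0,0,0],0.2],[[0,0,0],[0,0,0],0],[[0,0,0],[0,0,0.1],0]]'
python3 -m handwheel '[[[0,0,0],[0,0,0.3],0],[[0,0,0],[0,0,0.6],0],[[0,0,0],[0,0,0.7],0],[[0,0,0],[0,0,0.7],0],[[0,0,0],[0,0,0.4],0]]'
python3 -m handwheel '[[[0,0,0],[-0.11,0.7,0],0],[[0,0,0],[-0.11,0.7,0],0],[[0,0,0],[-0.11,0.7,0],0],[[0,0,0],[-0.11,0.7,0],0],[[0,0,0],[-0.11,0.7,0],0]]'
python3 -m handwheel '[[[0,0,0],[-0.11,0.7,0],0],[[0,0,0],[-0.11,0.7,0],0],[[0,0,0],[-0.11,0.7,0],0],[[0,0,0],[-0.11,0.7,0],0],[[0,0,0],[-0.11,0.7,0],0]]'
python3 -m handwheel '[[[0,0,0],[-0.12,0.7,0],0],[[0,0,0],[-0.12,0.74,0],0],[[0,0,0],[0,0,0],0],[[0,0,0],[0,0,0],0],[[0,0,0],[0,0,0],0]]'
python3 - <<'E'
from h import *
for c,dz in(("top",0),("scene",-.0008)):
    p,d=robot.snapshot(c);P=cloud(c,p,d);print(c,"vice",rect(sel(P,(.598,-.316),.06,.062+dz,.0685+dz)))
    Q=sel(P,(.4884,.3235),.055,.020+dz,.0275+dz);print(" turn",circ(Q),Q.mean(0).round(4))
E
```

```text
time: 27.4
tool_pos: [0.5977, -0.3166, 0.0623]
ee_rot: [-3.14, 0.001, 0.385]
wrist_force: [-0.3, -0.8, 0.6]
width: 0.0756
finger_force: 0.0
time: 27.9
tool_pos: [0.5993, -0.3176, 0.2041]
ee_rot: [3.135, -0.004, 0.385]
wrist_force: [0.4, -1.0, -0.2]
width: 0.0938
finger_force: 0.0
time: 28.4
tool_pos: [0.5706, -0.1406, 0.1999]
ee_rot: [3.14, -0.002, 0.385]
wrist_force: [1.2, 0.5, 0.9]
width: 0.0941
finger_force: 0.0
time: 28.9
tool_pos: [0.5431, 0.0345, 0.1999]
ee_rot: [3.14, -0.002, 0.385]
wrist_force: [0.3, -0.4, -0.8]
width: 0.0943
finger_force: 0.0
time: 29.4
tool_pos: [0.5315, 0.1043, 0.1988]
ee_rot: [3.141, -0.001, 0.384]
wrist_force: [0.8, 0.1, -0.1]
width: 0.0937
finger_force: 0.0
top vice ([599.6, -318.9], 57.7, 42.2, 'long-axis deg', 22.3)
 turn ([489.4, 321.9], 93.6) [0.4879 0.3224 0.024 ]
scene vice ([599.3, -316.9], 60.3, 39.9, 'long-axis deg', 21.5)
 turn ([487.3, 324.4], 96.4) [0.4899 0.3232 0.0235]
```

The vice sits on the slide within 2–3 mm and 1°. Now I fetch the post.

```bash
python3 -m handwheel '[[[0,0,0],[0,0,-0.5],0],[[0,0,0],[0,0,-0.5],0],[[0,0,0],[0,0,-0.5],0],[[0,0,0],[0,0,-0.5],0],[[0,0,0],[0,0,-0.4],0]]'
python3 -m handwheel '[[[0,0,0],[0,0,-0.3],0],[[0,0,0],[0,0,-0.13],0],[[0,0,0],[0,0,-0.03],0.4],[[0,0,0],[0,0,0],0.5],[[0,0,0],[0,0,0],0.55]]'
python3 -m handwheel '[[[0,0,0],[0,0,0],0.6],[[0,0,0],[0,0,0],0.65],[[0,0,0],[0,0,0],0.7],[[0,0,0],[0,0,0],0.8],[[0,0,0],[0,0,0],1]]'
python3 -m handwheel '[[[0,0,0],[0,0,0],1],[[0,0,0],[0,0,0],1],[[0,0,0],[0,0,0],1],[[0,0,0],[0,0,0],1],[[0,0,0],[0,0,0],1]]'
```

```text
time: 30.0
tool_pos: [0.5308, 0.1038, 0.0764]
ee_rot: [-3.141, 0.002, 0.383]
wrist_force: [0.3, -0.9, 0.6]
width: 0.0938
finger_force: 0.0
time: 30.5
tool_pos: [0.5321, 0.1052, 0.0563]
ee_rot: [3.141, -0.002, 0.385]
wrist_force: [-0.1, -0.6, 0.4]
width: 0.0739
finger_force: 0.0
time: 31.0
tool_pos: [0.5312, 0.1052, 0.0551]
ee_rot: [3.141, -0.0, 0.385]
wrist_force: [-0.2, 0.4, 0.1]
width: 0.0331
finger_force: 0.0
time: 31.5
tool_pos: [0.5311, 0.1053, 0.055]
ee_rot: [-3.141, 0.0, 0.385]
wrist_force: [-0.1, 0.8, 0.8]
width: 0.029
finger_force: 30.0
```

```bash
python3 -m handwheel '[[[0,0,0],[0,0,0.1],1],[[0,0,0],[0,0,0.3],1],[[0,0,0],[0,0,0.4],1],[[0,0,0],[0,0,0.4],1],[[0,0,0],[0,0,0.3],1]]'
python3 -m handwheel '[[[0,0,0],[-0.05,0.2,0],1],[[0,0,0],[-0.08,0.4,0],1],[[0,0,0],[-0.1,0.5,0],1],[[0,0,0],[-0.1,0.5,0],1],[[0,0,0],[-0.1,0.5,0],1]]'
python3 -m handwheel '[[[0,0,0],[-0.1,0.5,0],1],[[0,0,0],[-0.1,0.5,0],1],[[0,0,0],[-0.1,0.5,0],1],[[0,0,0],[-0.08,0.4,0],1],[[0,0,0],[-0.04,0.25,0],1]]'
python3 -m handwheel '[[[0,0,0],[0,0.1,0],1],[[0,0,0],[0,0,0],1],[[0,0,0],[0,0,0],1],[[0,0,0],[0,0,0],1]]'
python3 -m handwheel '[[[0,0,0],[0,0,-0.2],1],[[0,0,0],[0,0,-0.4],1],[[0,0,0],[0,0,-0.3],1],[[0,0,0],[0,0,-0.2],1],[[0,0,0],[0,0,0],1]]'
```

```text
time: 32.0
tool_pos: [0.5318, 0.105, 0.1324]
ee_rot: [3.141, -0.002, 0.385]
wrist_force: [-0.8, -0.9, -1.7]
width: 0.0287
finger_force: 30.0
time: 32.5
tool_pos: [0.5085, 0.2114, 0.1289]
ee_rot: [-3.141, 0.002, 0.385]
wrist_force: [0.7, 0.0, -2.8]
width: 0.0288
finger_force: 30.0
time: 33.0
tool_pos: [0.4872, 0.3194, 0.1288]
ee_rot: [-3.141, 0.002, 0.387]
wrist_force: [-0.1, -0.2, -2.4]
width: 0.0285
finger_force: 30.0
time: 33.4
tool_pos: [0.4889, 0.3218, 0.13]
ee_rot: [3.141, 0.0, 0.384]
wrist_force: [0.6, -0.4, -2.2]
width: 0.0284
finger_force: 30.0
time: 33.9
tool_pos: [0.4884, 0.3225, 0.0744]
ee_rot: [-3.141, 0.001, 0.385]
wrist_force: [0.7, -0.9, -2.4]
width: 0.0285
finger_force: 30.0
```

```bash
python3 -m handwheel '[[[0,0,0],[0,0,0],1],[[0,0,0],[0,0,0],1]]'
python3 -m handwheel '[[[0,0,0],[0,0,-0.02],1],[[0,0,0],[0,0,0],1],[[0,0,0],[0,0,0],1]]'
```

```text
time: 34.1
tool_pos: [0.4887, 0.3225, 0.0748]
ee_rot: [3.141, 0.0, 0.385]
wrist_force: [1.0, 0.4, -2.6]
width: 0.0287
finger_force: 30.0
time: 34.4
tool_pos: [0.4886, 0.3226, 0.0739]
ee_rot: [3.141, 0.0, 0.385]
wrist_force: [0.6, 0.9, -1.9]
width: 0.0286
finger_force: 30.0
```

```bash
python3 -m handwheel '[[[0,0,0],[0,0,-0.015],1],[[0,0,0],[0,0,0],1],[[0,0,0],[0,0,0],1]]'
python3 -m handwheel '[[[0,0,0],[0,0,-0.015],1],[[0,0,0],[0,0,0],1],[[0,0,0],[0,0,0],1]]'
```

```text
time: 34.7
tool_pos: [0.489, 0.3227, 0.0738]
ee_rot: [3.141, -0.001, 0.385]
wrist_force: [0.7, -0.2, 1.6]
width: 0.0287
finger_force: 30.0
time: 35.0
tool_pos: [0.4892, 0.3228, 0.0738]
ee_rot: [3.141, -0.002, 0.385]
wrist_force: [-0.5, -2.0, 5.8]
width: 0.0281
finger_force: 30.0
```

Contact. I release, rise and check everything.

```bash
python3 -m handwheel '[[[0,0,0],[0,0,0.015],0.6],[[0,0,0],[0,0,0],0.5],[[0,0,0],[0,0,0],0.3],[[0,0,0],[0,0,0],0],[[0,0,0],[0,0,0],0]]'
python3 -m handwheel '[[[0,0,0],[0,0,0],0],[[0,0,0],[0,0,0],0],[[0,0,0],[0,0,0],0],[[0,0,0],[0,0,0.3],0],[[0,0,0],[0,0,0.6],0]]'
python3 -m handwheel '[[[0,0,0],[0,0,0.7],0],[[0,0,0],[0,0,0.7],0],[[0,0,0],[0,0,0.5],0],[[0,0,0],[-0.5,-0.5,0],0],[[0,0,0],[-0.7,-0.7,0],0]]'
python3 -m handwheel '[[[0,0,0],[-0.7,-0.7,0],0],[[0,0,0],[-0.5,-0.7,0],0],[[0,0,0],[0,-0.5,0],0],[[0,0,0],[0,0,0],0],[[0,0,0],[0,0,0],0]]'
python3 - <<'E'
from h import *
for c,dz in(("top",0),("scene",-.0008)):
    p,d=robot.snapshot(c);P=cloud(c,p,d);cv2.imwrite(f"pics/{c}9.png",p[:,:,::-1])
    print(c,"post",circ(sel(P,(.4885,.323),.05,.106+dz,.13)),"foot",circ(sel(P,(.4885,.323),.035,.031+dz,.037+dz)))
    print(" vice",rect(sel(P,(.598,-.316),.06,.062+dz,.0685+dz)),"knob",circ(sel(P,(.523,-.117),.045,.065,.08)))
    if c=="scene": cv2.imwrite("pics/s9.png",cv2.resize(p[120:380,100:530,::-1],None,fx=1.8,fy=1.8,interpolation=cv2.INTER_CUBIC))
E
```

```text
time: 35.5
tool_pos: [0.4885, 0.3226, 0.0729]
ee_rot: [3.142, 0.001, 0.385]
wrist_force: [-0.1, -0.2, -0.0]
width: 0.0653
finger_force: 0.0
time: 36.0
tool_pos: [0.487, 0.3217, 0.1165]
ee_rot: [3.141, 0.006, 0.385]
wrist_force: [0.1, 0.6, -0.7]
width: 0.0937
finger_force: 0.0
time: 36.5
tool_pos: [0.4296, 0.2631, 0.2156]
ee_rot: [-3.142, -0.004, 0.386]
wrist_force: [-0.1, -1.2, 0.3]
width: 0.0938
finger_force: 0.0
time: 37.0
tool_pos: [0.369, 0.1678, 0.2145]
ee_rot: [-3.141, -0.003, 0.384]
wrist_force: [0.2, 0.5, -0.1]
width: 0.0936
finger_force: 0.0
top post ([488.9, 319.9], 29.0) foot ([489.4, 319.2], 51.2)
 vice ([599.3, -318.3], 58.3, 41.7, 'long-axis deg', 21.7) knob ([521.3, -118.5], 23.9)
scene post ([488.7, 320.0], 30.9) foot ([489.2, 320.5], 55.0)
 vice ([599.7, -316.7], 60.5, 39.9, 'long-axis deg', 21.6) knob ([521.6, -116.9], 26.2)
```

View pics/s9.png

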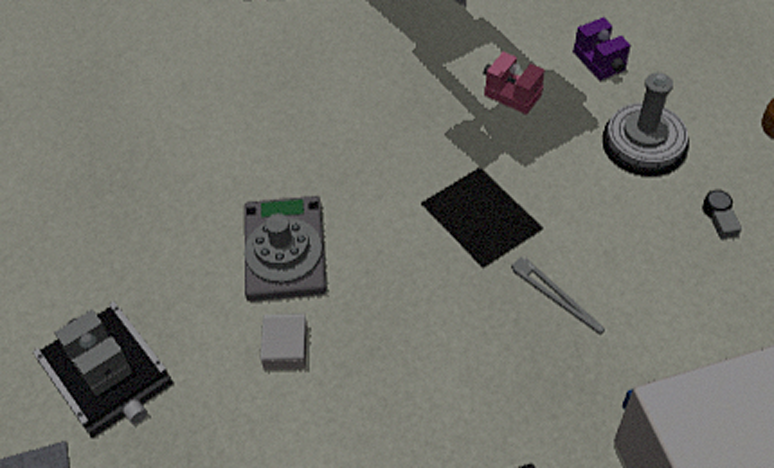

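The picture shows the post on the turntable (650,115), the disc on the pan (280,235) and the vice along the rails (95,350). The box, loupe and tweezers lie where they were. All three holders are within about 4 mm of their station's middle, so I hand in.

```bash
python3 -c "
from bench import robot
print(robot.close_job())"
```

```text
the job is handed in; nothing more can be done
None
```

I handed the job in at about 37 s: the post is on the turntable, the vice on the slide parallel to the rails and the disc on the pan, each within about 4 mm of the middle by my camera measurements, with the box, loupe and tweezers where they lay; no verdict was returned.

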